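# Line up a coin slot bezel over its face plate at the toggle press

### The job

Slide the press's shuttle out from under the ram until it is hard against its loading stop. Then lift the cream coin slot bezel off its two rubber blocks and carry it, clear of the open parts box, to the face plate on the shuttle: hold it level, slot lips up, with its two screw holes right above the plate's two studs and about a centimetre of daylight over the stud tips, so that I can sight the fit before the brittle bezel goes down. Finish still holding it there, the shuttle still at its stop; the bezel must not touch the press or anything on it, and the parts box with its lid, the wiper arm and the nut driver stay as they are.

Things in the scene. Friction and masses are not known exactly. Their poses are not given: they have to be found in the camera images.
- press: Fixed toggle press on a bed 130 mm (x) x 480 mm (y), y -190 to +290 mm; origin on the counter. Its shuttle, between rails 34 mm high, comes out from under the ram towards the press's -y, to a cross-bar stop at y -170 mm. Ram axis at y +120 mm, white pad 116 mm above the counter; head from 187 mm up, none of it below y +93 mm; column at y +235 mm, lever to 0.49 m high.
- shuttle (a joint): Travel of the shuttle along the press's -y, in m: 0 = face plate under the ram, 0.19 = shuttle hard against the loading stop (end of travel). It slides stiffly (about 4 N) and stays where it is left.
- knob (a point): Middle of the top of the shuttle's black upright handle knob: a cylinder 22 mm in diameter and 45 mm tall, its top 107 mm above the counter, on a 12 mm stem, 86 mm from the face plate's middle on the loading (press -y) end. Axes as the press.
- seat (a point): Midway between the two stud tips of the face plate, level with them, 53 mm above the counter; moves with the shuttle. Axes as the press: y is the travel and the stud line. Steel plate 72 mm (x) x 128 mm (y) fixed on the shuttle, top face 41 mm above the counter, with a 16 x 42 mm cut-out and two upright brass studs, 5 mm thick, 12 mm tall, at y -42 and +42 mm.
- bezel: Loose cream bezel, 90 g or so, same end for end. Origin: middle of the flange's back (lower) face; z out of the face, y lengthwise. Flange 56 (x) x 104 (y) x 6 mm, 7 mm holes at y -42 and +42 mm. Two lips beside the slot, together 24 mm (x) by 48 mm (y), rise from 6 to 20 mm: grip these across x. Throat 12 x 38 mm reaches 8 mm below. Starts on the two blocks, origin 25 mm above the counter.
- block_a: Loose black rubber bumper block, 50 mm (x) x 24 mm (y) x 25 mm high, origin at the middle of its underside; under the end of the bezel at the bezel's -y. It may shift a little.
- block_b: The other rubber bumper block, same size, 72 mm away in y, under the bezel's other end.
- tin_box: Fixed open tin parts box standing between the bezel and the press: 110 mm (x) x 170 mm (y) x 50 mm high, origin at the middle of its underside. The lid is hinged on its +x side, which is the side towards the bezel, and stands propped open. To be left alone.
- lid_edge (a point): Middle of the free edge of the propped open lid, its highest part, about 160 mm above the counter; the lid is 172 mm wide and leans 15 to 30 mm outwards past the hinge, towards the bezel. It would swing if knocked.
- wiper_arm: Loose bronze coin wiper arm lying on the counter: hub 22 mm across and 10 mm high at the origin, arm running 88 mm along +x. To be left alone.
- nut_driver: Loose nut driver with a walnut handle lying on the counter, 197 mm long along x (origin between handle and shaft), 31 mm high. To be left alone.
Not all that is in view belongs to the job. Of the things that look like the bezel, the middle-sized one is meant.

How it is judged:
By the outcome, as a careful person would: the job done as asked, in the order asked, and still so for the second after the job is handed in, while the arm keeps its last pose, push and grip.
It also fails if it takes over 69 s, if anything falls off the work surface, if the arm or the gripper's body presses on something with over 40 N, if the wrist force passes 120 N, or if a joint passes its speed limit or range.

### The arm

A 6-joint arm with a two-finger parallel gripper is mounted at the origin on the work surface. World frame = base frame: x ahead of the robot, y to its left, z up, the work surface at z = 0. Lengths are in mm, angles in rad, forces in N, time in s.
With the tool pointing down it reaches from about 250 to 850 mm from the base axis. Payload 12.5 kg.
Tool frame: the origin (TCP) lies on the centre line of the jaws, within the pads' length; the fingertips stand manip.finger_overhang ahead of it and the grasp point (between the pads) lies 2 mm behind it (manip.finger_overhang is the distance from the TCP to the fingertips, in mm); z points along the fingers, y is the line along which they close (so a half turn about z gives the same grasp; the last joint's range is limited). The gripper opens to 93 mm and grips with 3 to 60 N. Pads are 15 mm wide; open, the fingers measure 128 mm over their backs; the gripper's body (75 mm by 188 mm) begins 65 mm behind the grasp point.
Start: joints at [-1.299, 0.351, 1.652, -0, 1.139, -0.085], TCP at [192.121, -515.339, 235.633] pointing down, gripper open.
Joint ranges: [-2.75, 2.75], [-0.79, 2.1], [0.01, 2.65], [-1.57, 4.71], [0.07, 3.14], [-2.87, 2.87]. Speed limits (rad/s): [2.22, 2.22, 2.79, 3.14, 3.14, 3.14].

### API

Orientations are given as a unit quaternion [x, y, z, w].
In Python, from cell import telemetry, optics, order, manip gives the robot as it stands. The module is installed in compiled form; this text tells all that it offers.
- The arm moves only by the tool servo_tool, never from a script. Its argument "plan" is one flat list of numbers, 7 for each row, row after row: the shift along the tool's x, y, z each as a share of 50 mm, from -1 to 1, then the turn, a rotation vector about the tool's x, y, z each as a share of 6 degrees, from -1 to 1, then the opening, from -1 (shut) to 1 (fully open). A call has 1 to 12 rows; each row shifts and turns the commanded pose from where the row before left it, along the tool's axes as they then stand; what a row does not reach is not made up. A row lasts 1/10 s, in which the tool goes at most 50 mm and 8.59 degrees, less where a joint would pass 70% of its speed; a pose out of reach is approached as far as the arm can. A call with a number of a shift or a turn outside -1 to 1 is refused whole. A call with a gripper value outside its range is refused whole. The fingers move at their own pace and stop on an object; "squeeze" is the grip in N (left out, the last holds). Time passes only in rows, so rows that do not move let the fingers close. It gives the time, the measured TCP pose, the force, the opening and the grip force at its end, in the units of the state.
- telemetry.get_obs(): the state, without advancing time (a new reading comes with each control period).
- optics.camera(name): name is "scene" or "top" or "wrist"; returns a dict with "color" (400x640x3 uint8, blue, green, red), "vertical_fov" (degrees; the focal length in pixels is half the picture's height over the tangent of half this angle, whatever the lens; pixels are square), "cx", "cy" (the principal point, pixels), "rvec" (rotation vector, rad) and "tvec" (3), from world to camera coordinates, as OpenCV has them. Camera axes: x right, y down, z forward; pixel columns grow to the right and rows downward; lengths in mm; the calibration is good to about 2 mm. A picture is of the moment at which its call begins. There is no depth.
- order.hand_in(): hands the job in; it is judged then, once.
The state is a dict: "t": time; "qpos": joint angles; "dq": joint speeds; "joint_torque": joint torques, N m; "ee_pos": TCP position; "ee_rot": TCP orientation; "ft_force": force on the tool from outside, world axes, zero at the start; "moment": the same for the moment, N m; "gripper_width": finger opening in mm; "grasp_force": force on a finger pad.
Only numpy, scipy, OpenCV 4.12 (cv2) and the standard library are available. Lean on these libraries where they do the work, as an engineer would, in place of code of your own. Each camera call takes 0.05 s, during which the arm holds its last target. There are 200 camera calls.

## Working session

There is one attempt and no reset: what is moved stays moved. The work goes in short steps, Python scripts to look and compute and a tool call to move; the robot and the scene stay as the last step left them, time stands still between calls to the robot, and variables do not carry over. Pictures are saved under pics/ and viewed, at most 10 in all, crops included, and the job is handed in when it is done.

Besides the shell and the picture viewer there is one more tool, called in YAML: its name, and indented under it one key for each argument. servo_tool: Moves the arm, as the interface text tells. Shift numbers are shares of 50 mm and turn numbers shares of 6 degrees, none past 1 either way. Its arguments: {"type":"object","properties":{"plan":{"type":"array"},"squeeze":{"type":"number"}},"required":["plan"]}

```bash
mkdir -p pics; cat > h.py <<'E'
import numpy as np, cv2
from cell import telemetry, optics, order, manip
from scipy.spatial.transform import Rotation as R
def cam(n,save=None):
    c=optics.camera(n)
    if save: cv2.imwrite(f'pics/{save}.png',c['color'])
    f=200/np.tan(np.radians(c['vertical_fov'])/2)
    c['K']=np.array([[f,0,c['cx']],[0,f,c['cy']],[0,0,1]]);c['Rm']=cv2.Rodrigues(np.array(c['rvec'],float))[0];c['t']=np.array(c['tvec'],float).ravel()
    return c
def at(c,uv,z):
    o=-c['Rm'].T@c['t']; d=c['Rm'].T@np.linalg.inv(c['K'])@np.array([uv[0],uv[1],1.])
    return o+d*(z-o[2])/d[2]
def proj(c,p): 
    q=(c['Rm']@np.atleast_2d(p).T).T+c['t']; q=q@c['K'].T; return q[:,:2]/q[:,2:]
E
python3 - <<'E'
from h import *
import pickle
for n in('scene','top'):
    c=cam(n,n+'0'); print(n,c['vertical_fov'],c['cx'],c['cy'],-c['Rm'].T@c['t'],c['Rm'].round(3).tolist()); pickle.dump(c,open(n+'.pkl','wb'))
print(manip.finger_overhang, telemetry.get_obs())
E
```

```text
scene 44.04189958968964 311.8032349998773 198.67795954262675 [1018.66788437 -774.90225352 1143.25795515] [[0.852, 0.524, -0.006], [0.397, -0.654, -0.644], [-0.341, 0.546, -0.765]]
top 55.8784368467202 322.47655847866804 206.69785086525042 [ 473.86423052  -12.05019242 1298.90017707] [[-0.003, -1.0, 0.031], [-0.999, 0.001, -0.048], [0.048, -0.031, -0.998]]
17.0 {'t': 0.1, 'qpos': array([-1.29861764e+00,  3.51168513e-01,  1.65231506e+00, -1.42283967e-05,
        1.13913133e+00, -8.46014311e-02]), 'dq': array([-0.00086817,  0.0005294 , -0.00235643,  0.00055825,  0.00046996,
        0.0020522 ]), 'joint_torque': array([ 2.03684438e-03, -4.98027205e+01, -2.85705489e+01,  7.01028085e-02,
        2.39383924e-02, -3.44016075e-05]), 'ee_pos': array([ 192.03687549, -515.08609808,  235.17996208]), 'ee_rot': array([ 9.84129987e-01,  1.77448321e-01, -5.42990405e-05, -5.08272311e-04]), 'ft_force': array([-0.15223735,  1.11097328,  0.76309282]), 'moment': array([-0.03836957,  0.01428562,  0.01303345]), 'grasp_force': 0.0, 'gripper_width': 93.04453923800537}
```

View pics/top0.png

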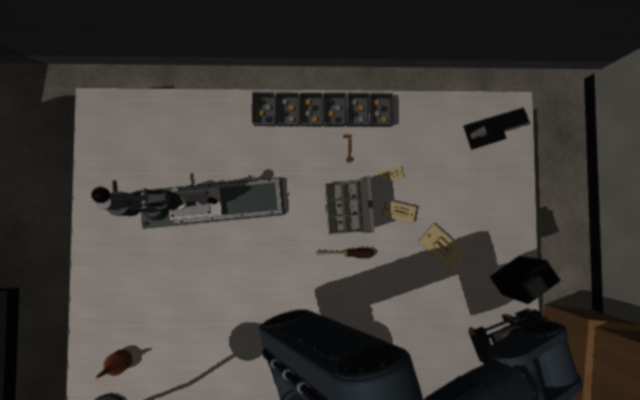

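View pics/scene0.png

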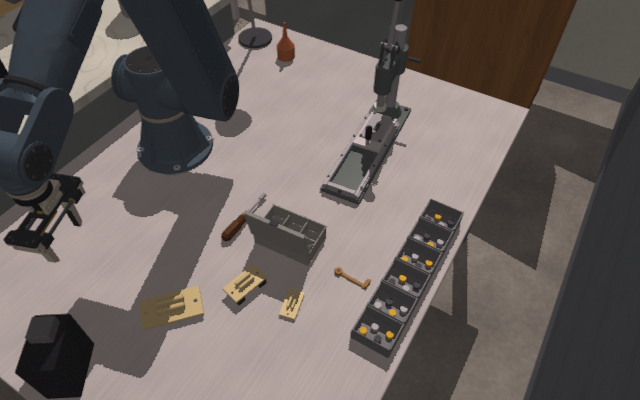

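Top view: press lies from about (100,195) to (288,195) with its loading end on the right, parts box at (350,205), and three bezels; the middle-sized one is at (404,210), in scene at (244,286). I'll zoom in.

```bash
python3 - <<'E'
import cv2,numpy as np
s=cv2.imread('pics/scene0.png');t=cv2.imread('pics/top0.png')
def crop(im,x,y,w,h,k): 
    return cv2.convertScaleAbs(cv2.resize(im[y:y+h,x:x+w],None,fx=k,fy=k,interpolation=cv2.INTER_CUBIC),alpha=1.5)
a=crop(s,310,95,110,110,4) #440x440
b=crop(s,210,195,120,115,3) # 360x345
W=np.zeros((600,800,3),np.uint8)
W[:440,:440]=a; W[:345,440:800]=b
c=crop(t,130,170,160,62,2.5);W[442:442+155,:400]=c
d=crop(t,320,160,100,80,3);W[350:590,440:740]=d
cv2.imwrite('pics/m.png',W)
E
```

```text
(no output)
```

View pics/m.png

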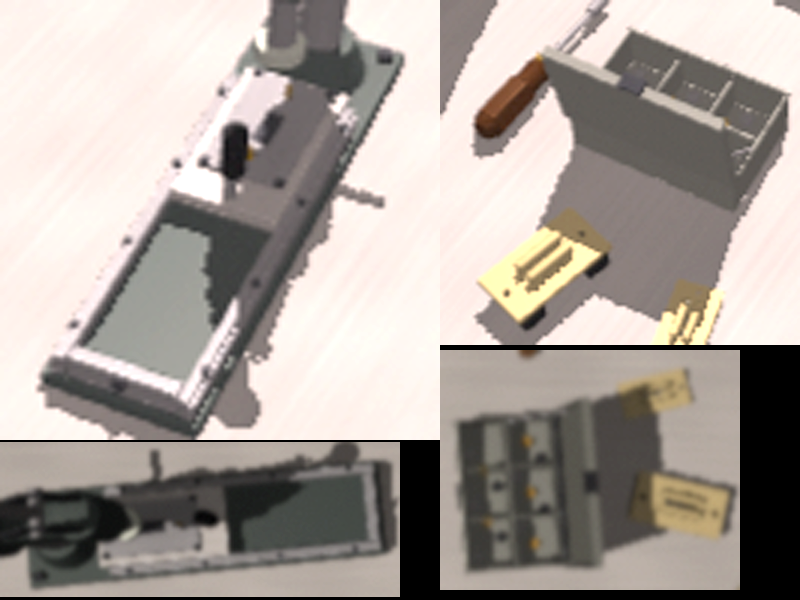

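Crop: knob top at (236,130), bezel flange corners (478,277),(522,318),(610,250),(565,208) in the scene crop; similar in the top crops.

```bash
python3 - <<'E'
from h import *
import pickle
S=pickle.load(open('scene.pkl','rb'));T=pickle.load(open('top.pkl','rb'))
sp=lambda u,v:(310+u/4,95+v/4); tp=lambda u,v:(130+u/2.5,170+(v-442)/2.5)
sb=lambda u,v:(210+(u-440)/3,195+v/3); tb=lambda u,v:(320+(u-440)/3,160+(v-350)/3)
P=lambda n,c,uv,z:print(n,at(c,uv,z)[:2].round(1))
P('knob S',S,sp(236,130),107);P('knob T',T,tp(207,517),107)
for q in [(47,378),(195,437),(403,55)]: P('bed S',S,sp(*q),10)
for q in [(50,355),(185,400)]: P('rail end S',S,sp(*q),34)
for q in [(100,572),(378,550),(385,462),(225,472)]: P('rail T',T,tp(*q),34)
for n,c,f,qs in(('S',S,sb,[(478,277),(522,318),(610,250),(565,208)]),('T',T,tb,[(735,488),(722,535),(632,518),(642,472)])):
    p=np.array([at(c,f(*q),31)[:2] for q in qs]);print('bez',n,p.round(1).tolist(),p.mean(0).round(1),[np.linalg.norm(p[i]-p[i-1]).round(1) for i in range(4)])
P('bezel screw',S,sb(506,293),31);P('bezel screw2',S,sb(584,233),31)
for q in [(548,48),(732,122)]: P('lid S',S,sb(*q),160)
for q in [(590,400),(590,568)]: P('lid T',T,tb(*q),160)
for q in [(788,97),(740,212)]: P('box S',S,sb(*q),50 if q[1]==97 else 0)
E
```

```text
knob S [557.1 303.5]
knob T [552.8 295.8]
bed S [520.1  80.5]
bed S [643.6  87.5]
bed S [594.6 568.3]
rail end S [520.8  83.2]
rail end S [628.6  96.6]
rail T [484.8 454.4]
rail T [513.2  87.2]
rail T [631.6  78.1]
rail T [617.9 291.4]
bez S [[483.0, -352.1], [538.7, -363.7], [564.0, -271.8], [505.6, -257.4]] [ 522.8 -311.3] [np.float64(97.4), np.float64(56.9), np.float64(95.4), np.float64(60.1)]
bez T [[536.9, -376.7], [483.8, -361.1], [503.2, -259.1], [555.1, -271.0]] [ 519.7 -317. ] [np.float64(107.2), np.float64(55.3), np.float64(103.8), np.float64(53.3)]
bezel screw [ 512.8 -351.9]
bezel screw2 [ 534.8 -269.6]
lid S [ 458.4 -195.4]
lid S [ 632.8 -179.7]
lid T [ 620.2 -192.3]
lid T [ 449.9 -190.8]
box S [618.6 -62.4]
box S [ 629. -164.]
```

Positions are consistent between the two cameras: knob ≈ (555,300), bezel ≈ (522,-313), press yaw ≈ 5°. First I turn the tool so its closing axis lies along the press x.

servo_tool:
  plan: [0, 0, 0, 0, 0, -1, 1, 0, 0, 0, 0, 0, -1, 1, 0, 0, 0, 0, 0, -1, 1, 0, 0, 0, 0, 0, -1, 1, 0, 0, 0, 0, 0, -1, 1, 0, 0, 0, 0, 0, -1, 1, 0, 0, 0, 0, 0, -1, 1, 0, 0, 0, 0, 0, -1, 1, 0, 0, 0, 0, 0, -1, 1, 0, 0, 0, 0, 0, -1, 1, 0, 0, 0, 0, 0, -1, 1, 0, 0, 0, 0, 0, -0.4, 1]

```text
t: 1.3
ee_pos: [192.1, -515.1, 235.3]
ee_rot: [0.713, 0.701, 0.0, -0.0]
ft_force: [-0.3, 0.4, 0.3]
gripper_width: 92.8
grasp_force: 0.0
```

servo_tool:
  plan: [0.57, 0.94, 0, 0, 0, 0, 1, 0.57, 0.94, 0, 0, 0, 0, 1, 0.57, 0.94, 0, 0, 0, 0, 1, 0.57, 0.94, 0, 0, 0, 0, 1, 0.57, 0.94, 0, 0, 0, 0, 1, 0.57, 0.94, 0, 0, 0, 0, 1, 0.57, 0.94, 0, 0, 0, 0, 1, 0, 0, 0, 0, 0, 0, 1, 0, 0, 0, 0, 0, 0, 1]

```text
t: 2.2
ee_pos: [495.3, -339.2, 235.0]
ee_rot: [0.714, 0.701, -0.0, -0.001]
ft_force: [-0.5, 0.2, -0.1]
gripper_width: 93.0
grasp_force: 0.0
```

```bash
python3 - <<'E'
from h import *
import pickle
c=cam('wrist','w1');pickle.dump(c,open('w1.pkl','wb'))
o=telemetry.get_obs();print(o['ee_pos'],(-c['Rm'].T@c['t']).round(1))
E
```

```text
[ 494.54765999 -339.96305637  235.19766986] [ 497.6 -262.9  384.2]
```

View pics/w1.png

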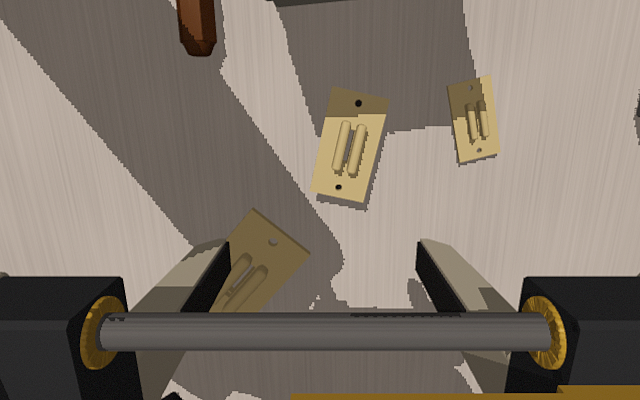

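The bezel is in clear view: holes at (358.5,103) and (338.5,187), corners (333,86),(389,98),(367,210),(311,191).

```bash
python3 - <<'E'
from h import *
import pickle
c=pickle.load(open('w1.pkl','rb'))
h=[at(c,q,31)[:2] for q in [(358.5,103),(338.5,187)]]
d=h[0]-h[1];print(np.array(h).round(1),np.mean(h,0).round(1),np.linalg.norm(d),np.degrees(np.arctan2(d[1],d[0])))
p=np.array([at(c,q,31)[:2] for q in [(333,86),(389,98),(367,210),(311,191)]]);print(p.round(1).tolist(),p.mean(0))
E
```

```text
[[ 531.3 -268.8]
 [ 511.9 -350.3]] [ 521.6 -309.5] 83.75193003854416 76.6113126722001
[[507.4, -253.0], [560.0, -264.8], [541.1, -375.1], [484.1, -354.0]] [ 523.13472446 -311.71601578]
```

servo_tool:
  plan: [0.8, 0.1, 0, 0, 0, 0, 1, 0.8, 0.1, 0, 0, 0, 0, 1, 0.8, 0.1, 0, 0, 0, 0, 1, 0.8, 0.1, 0, 0, 0, 0, 1, 0.8, 0.1, 0, 0, 0, 0, 1, 0.8, 0.1, 0, 0, 0, 0, 1, 0.8, 0.1, 0, 0, 0, 0, 1, 0.8, 0.1, 0, 0, 0, 0, 1, 0.8, 0.1, 0, 0, 0, 0, 1, 0.8, 0.1, 0, 0, 0, 0, 1, 0.8, 0.1, 0, 0, 0, 0, 1, 0, 0, 0, 0, 0, 0, 1]

```text
t: 3.45
ee_pos: [558.8, 101.0, 235.6]
ee_rot: [0.714, 0.7, 0.0, -0.0]
ft_force: [-0.9, -0.3, 0.0]
gripper_width: 93.4
grasp_force: 0.0
```

```bash
python3 - <<'E'
from h import *
import pickle
c=cam('wrist','w2');pickle.dump(c,open('w2.pkl','wb'))
o=telemetry.get_obs();print(o['ee_pos'],o['ee_rot'],(-c['Rm'].T@c['t']).round(1))
E
```

```text
[558.66074975  99.09128496 235.51651897] [ 7.13835265e-01  7.00313638e-01 -1.45387871e-04 -4.19930611e-05] [561.  177.3 384.8]
```

View pics/w2.png

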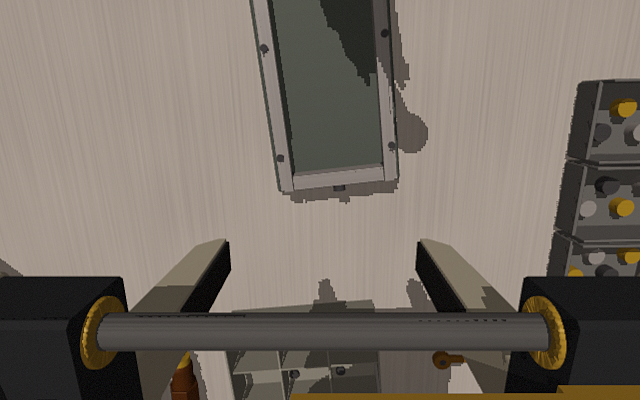

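Press loading end with bolts left (264,48),(280,158) and right (385,33),(392,145), outer corners ≈(283,191),(398,179).

```bash
python3 - <<'E'
from h import *
import pickle
c=pickle.load(open('w2.pkl','rb'))
P=lambda q,z=35: at(c,q,z)[:2]
for a,b in [((264,48),(280,158)),((385,33),(392,145)),((250,0),(281,190)),((272,0),(293,170)),((374,0),(382,165)),((283,191),(398,179)),((293,172),(382,163))]:
    p,q=P(a),P(b);d=p-q;print(p.round(1),q.round(1),np.degrees(np.arctan2(d[1],d[0])).round(2),np.linalg.norm(d).round(1))
E
```

```text
[509.2 220.9] [518.6 121. ] 95.35 100.3
[617.8 231.3] [627.5 131.6] 95.54 100.2
[499.5 259.9] [518.   88.7] 96.16 172.1
[518.6 259.5] [530.8 108.8] 94.61 151.2
[607.5 257.9] [618.4 112.2] 94.27 146.1
[519.9  87.7] [634.6  97.9] -174.93 115.2
[530.7 106.8] [618.3 114.2] -175.19 87.9
```

servo_tool:
  plan: [0, 0, 0, 0, 0, -0.53, 1, 0, 0, 0, 0, 0, -0.53, 1, 0.5, 0.08, 0, 0, 0, 0, 1, 0.5, 0.08, 0, 0, 0, 0, 1, 0.5, 0.08, 0, 0, 0, 0, 1, 0.5, 0.08, 0, 0, 0, 0, 1, 0, 0, 0, 0, 0, 0, 1, 0, 0, 0, 0, 0, 0, 1]

```text
t: 4.3
ee_pos: [565.8, 198.2, 235.5]
ee_rot: [0.675, 0.738, -0.0, 0.0]
ft_force: [-0.7, 0.2, -0.0]
gripper_width: 92.7
grasp_force: 0.0
```

```bash
python3 - <<'E'
from h import *
import pickle
c=cam('wrist','w3');pickle.dump(c,open('w3.pkl','wb'))
o=telemetry.get_obs();print(o['ee_pos'],o['ee_rot'],(-c['Rm'].T@c['t']).round(1))
E
```

```text
[565.82606348 197.97740656 235.59213359] [ 6.74863710e-01  7.37942339e-01 -2.74988551e-04  4.86528425e-05] [559.8 274.4 384.6]
```

View pics/w3.png

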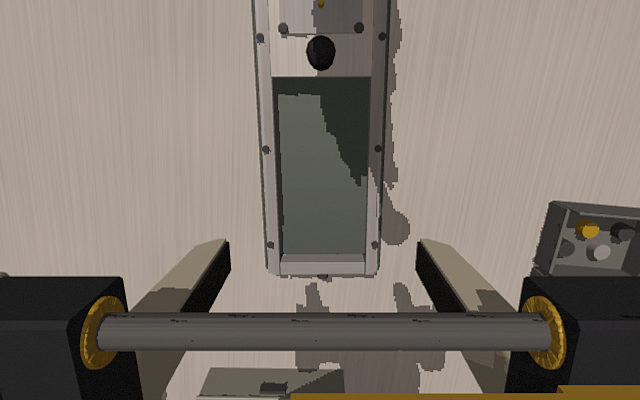

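Knob seen at (321,53), its top disc about centred on (321,50); stud tip at (321,3) and plate bolts at (283,28),(359,28).

```bash
python3 - <<'E'
from h import *
import pickle
c=pickle.load(open('w3.pkl','rb'))
P=lambda q,z=35: at(c,q,z)[:2].round(1)
print(c['K'][0,0],'knob',P((321,50),107),P((306,50),107),P((335,50),107),'stud',P((321,3),53),'bolts',P((260,37)),P((382,36)),P((265.5,149)),P((377.5,149)),P((270,245)),P((375,244)),'bar',P((280,256)),P((366,254)),'shfront',P((272,76),30),P((372,76),30))
E
```

```text
360.5510583338004 knob [555.8 306.3] [545.1 305.3] [565.8 307.2] stud [551.8 348.5] bolts [499.6 320.4] [608. 331.] [509.1 220.9] [617.2 230.6] [518.5 120.9] [627.7 131.9] bar [529.6 109.3] [619.7 119.8] shfront [511.2 288.6] [604. 297.]
```

servo_tool:
  plan: [0, 0, 0, 0, 1, 0, 1, 0, 0, 0, 0, 1, 0, 1, 0, 0, 0, 0, 1, 0, 1, 0.67, 0, 0.22, 0, 0, 0, 1, 0.67, 0, 0.22, 0, 0, 0, 1, 0.67, 0, 0.22, 0, 0, 0, 1, 0, 0, 0, 0, 0, 0, 1, 0, 0, 0, 0, 0, 0, 1]

```text
t: 5.15
ee_pos: [556.3, 304.1, 235.2]
ee_rot: [0.666, 0.729, 0.105, -0.115]
ft_force: [0.1, 0.1, 0.3]
gripper_width: 92.8
grasp_force: 0.0
```

```bash
python3 - <<'E'
from h import *
o=telemetry.get_obs();print(o['ee_pos'],o['qpos'].round(2));M=R.from_quat(o['ee_rot']).as_matrix();print(M.round(3))
print((M.T@(np.array([556,304,85])-o['ee_pos'])/50).round(2))
E
```

```text
[556.26490695 304.14163036 235.21555078] [0.3  0.47 1.51 0.34 1.12 0.07]
[[-0.086  0.996 -0.028]
 [ 0.947  0.09   0.307]
 [ 0.309  0.    -0.951]]
[-0.93 -0.01  2.86]
```

servo_tool:
  plan: [-0.155, 0, 0.475, 0, 0, 0, 1, -0.155, 0, 0.475, 0, 0, 0, 1, -0.155, 0, 0.475, 0, 0, 0, 1, -0.155, 0, 0.475, 0, 0, 0, 1, -0.155, 0, 0.475, 0, 0, 0, 1, -0.155, 0, 0.475, 0, 0, 0, 1, 0, 0, 0, 0, 0, 0, 1]

```text
t: 5.85
ee_pos: [555.0, 302.6, 82.5]
ee_rot: [0.667, 0.729, 0.103, -0.117]
ft_force: [0.7, -0.4, 0.1]
gripper_width: 93.4
grasp_force: 0.0
```

servo_tool:
  plan: [0, 0, 0, 0, 0, 0, -1, 0, 0, 0, 0, 0, 0, -1, 0, 0, 0, 0, 0, 0, -1, 0, 0, 0, 0, 0, 0, -1, 0, 0, 0, 0, 0, 0, -1, 0, 0, 0, 0, 0, 0, -1, 0, 0, 0, 0, 0, 0, -1, 0, 0, 0, 0, 0, 0, -1, 0, 0, 0, 0, 0, 0, -1]
  squeeze: 20

```text
t: 6.75
ee_pos: [556.1, 305.1, 85.4]
ee_rot: [0.666, 0.729, 0.105, -0.116]
ft_force: [-0.5, 0.1, 0.7]
gripper_width: 25.0
grasp_force: 0.0
```

servo_tool:
  plan: [0, 0, 0, 0, 0, 0, -1, 0, 0, 0, 0, 0, 0, -1, 0, 0, 0, 0, 0, 0, -1]

```text
t: 7.05
ee_pos: [554.5, 305.0, 85.2]
ee_rot: [0.666, 0.73, 0.104, -0.117]
ft_force: [-8.4, -1.9, 4.8]
gripper_width: 21.7
grasp_force: 20.0
```

servo_tool:
  plan: [-0.2, 0, -0.065, 0, 0, 0, -1, -0.38, 0, -0.124, 0, 0, 0, -1, -0.38, 0, -0.124, 0, 0, 0, -1, -0.38, 0, -0.124, 0, 0, 0, -1, 0, 0, 0, 0, 0, 0, -1]

```text
t: 7.55
ee_pos: [561.4, 233.0, 85.2]
ee_rot: [0.666, 0.729, 0.104, -0.117]
ft_force: [-7.3, -4.1, 4.9]
gripper_width: 21.7
grasp_force: 20.0
```

servo_tool:
  plan: [-0.38, -0.03, -0.124, 0, 0, 0, -1, -0.38, 0, -0.124, 0, 0, 0, -1, -0.38, 0, -0.124, 0, 0, 0, -1, -0.38, 0, -0.124, 0, 0, 0, -1, -0.38, 0, -0.124, 0, 0, 0, -1, 0, 0, 0, 0, 0, 0, -1]

```text
t: 8.15
ee_pos: [570.8, 133.2, 85.3]
ee_rot: [0.667, 0.729, 0.106, -0.115]
ft_force: [4.1, -3.1, -5.2]
gripper_width: 21.5
grasp_force: 20.0
```

servo_tool:
  plan: [-0.095, 0, -0.031, 0, 0, 0, -1, -0.095, 0, -0.031, 0, 0, 0, -1, 0, 0, 0, 0, 0, 0, -1]

```text
t: 8.45
ee_pos: [571.6, 125.4, 85.3]
ee_rot: [0.666, 0.729, 0.106, -0.115]
ft_force: [5.1, -3.9, -6.6]
gripper_width: 21.7
grasp_force: 20.0
```

servo_tool:
  plan: [-0.095, 0, -0.031, 0, 0, 0, -1, -0.06, 0, -0.02, 0, 0, 0, -1, 0, 0, 0, 0, 0, 0, -1]

```text
t: 8.75
ee_pos: [572.1, 118.9, 85.3]
ee_rot: [0.666, 0.729, 0.106, -0.116]
ft_force: [7.2, 10.3, -10.8]
gripper_width: 21.6
grasp_force: 20.0
```

servo_tool:
  plan: [-0.04, 0, -0.013, 0, 0, 0, -1, 0, 0, 0, 0, 0, 0, -1]

```text
t: 8.95
ee_pos: [572.2, 117.6, 85.3]
ee_rot: [0.666, 0.729, 0.107, -0.116]
ft_force: [7.8, 15.7, -12.0]
gripper_width: 21.5
grasp_force: 20.0
```

servo_tool:
  plan: [-0.04, 0, -0.013, 0, 0, 0, -1, 0, 0, 0, 0, 0, 0, -1]

```text
t: 9.15
ee_pos: [572.4, 115.8, 85.3]
ee_rot: [0.666, 0.729, 0.107, -0.116]
ft_force: [8.4, 17.5, -11.7]
gripper_width: 21.4
grasp_force: 20.0
```

servo_tool:
  plan: [-0.04, 0, -0.013, 0, 0, 0, -1, 0, 0, 0, 0, 0, 0, -1, 0, 0, 0, 0, 0, 0, 1, 0, 0, 0, 0, 0, 0, 1, 0, 0, 0, 0, 0, 0, 1, 0, 0, 0, 0, 0, 0, 1, 0, 0, 0, 0, 0, 0, 1, 0, 0, 0, 0, 0, 0, 1, 0, 0, 0, 0, 0, 0, 1]

```text
t: 10.05
ee_pos: [572.3, 110.8, 85.7]
ee_rot: [0.666, 0.729, 0.105, -0.116]
ft_force: [0.6, -0.1, -0.1]
gripper_width: 73.2
grasp_force: 0.0
```

servo_tool:
  plan: [0, 0, -0.5, 0, 0, 0, 1, 0, 0, -0.9, 0, 0, 0, 1, 0, 0, -0.9, 0, 0, 0, 1, 0, 0, -0.9, 0, 0, 0, 1, 0, 0, -0.9, 0, 0, 0, 1, 0, 0, 0, 0, -1, 0, 1, 0, 0, 0, 0, -1, 0, 1, 0, 0, 0, 0, -1, 0, 1, 0, 0, 0, 0, 0, 0, 1, 0, 0, 0, 0, 0, 0, 1]

```text
t: 11.05
ee_pos: [577.9, 48.3, 280.5]
ee_rot: [0.674, 0.739, 0.001, -0.001]
ft_force: [-0.2, -0.5, -0.1]
gripper_width: 93.1
grasp_force: 0.0
```

```bash
python3 - <<'E'
from h import *
import pickle
c=cam('wrist','w4');pickle.dump(c,open('w4.pkl','wb'))
o=telemetry.get_obs();print(o['ee_pos'],o['ee_rot'],(-c['Rm'].T@c['t']).round(1))
E
```

```text
[578.00401048  47.72004095 280.4192749 ] [ 6.74263120e-01  7.38489966e-01  6.95587214e-04 -1.15366087e-03] [571.8 124.  429.8]
```

View pics/w4.png

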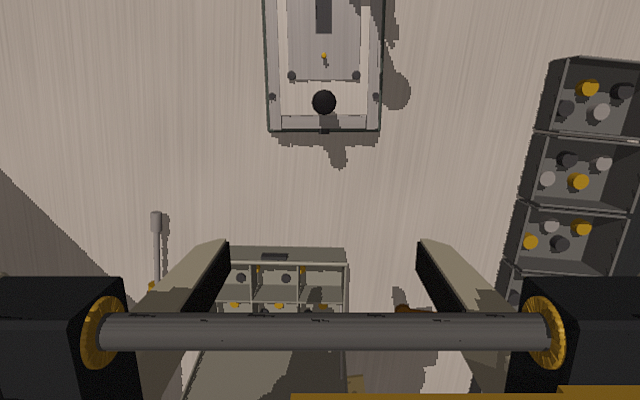

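Shuttle is now at the cross-bar: knob (324,101), near stud tip (324,55), bar at row ~115.

```bash
python3 - <<'E'
from h import *
import pickle
c=pickle.load(open('w4.pkl','rb'))
P=lambda q,z=35: at(c,q,z)[:2].round(1)
print('knob',P((324,101),107),'stud',P((324,54),53),'studbase',P((324,66),41),'bolts',P((271.5,97)),P((376,97)),'bar inner',P((325,115),34),P((325,115),25))
y=np.array([-.0924,.9957]);print('seat from knob',P((324,101),107)+86*y,'from stud',P((324,54),53)+42*y)
E
```

```text
knob [573.3 121.6] stud [569.4 165.2] studbase [570.4 155.2] bolts [518.2 120. ] [627.8 130.2] bar inner [576.  106.8] [576.1 106.4]
seat from knob [565.3536 207.2302] from stud [565.5192 207.0194]
```

```bash
python3 - <<'E'
import cv2
a=cv2.imread('pics/w3.png',0);b=cv2.imread('pics/w4.png',0)
print(b[60:138,350].tolist());print(b[60:138,295].tolist())
m=cv2.resize(b[60:140,255:395],None,fx=5.5,fy=5.5,interpolation=cv2.INTER_NEAREST);cv2.imwrite('pics/g.png',cv2.convertScaleAbs(m,alpha=1.3))
E
```

```text
[136, 137, 137, 135, 136, 136, 137, 136, 135, 136, 135, 136, 136, 136, 138, 139, 137, 138, 142, 105, 81, 81, 154, 171, 164, 163, 163, 165, 164, 162, 163, 163, 163, 162, 162, 162, 162, 162, 162, 161, 160, 160, 160, 161, 160, 160, 159, 159, 159, 160, 159, 158, 159, 164, 138, 95, 122, 134, 136, 135, 132, 133, 132, 132, 130, 130, 132, 135, 89, 31, 34, 25, 77, 90, 87, 85, 86, 87]
[138, 138, 138, 139, 137, 138, 138, 138, 139, 138, 139, 143, 141, 101, 79, 55, 34, 43, 57, 86, 86, 145, 161, 154, 157, 159, 156, 157, 156, 155, 155, 156, 155, 154, 156, 156, 156, 157, 157, 156, 154, 155, 155, 155, 154, 155, 155, 156, 156, 156, 156, 157, 156, 158, 150, 123, 125, 133, 133, 136, 134, 134, 133, 132, 130, 132, 132, 143, 97, 35, 34, 23, 78, 93, 88, 88, 87, 87]
```

View pics/g.png

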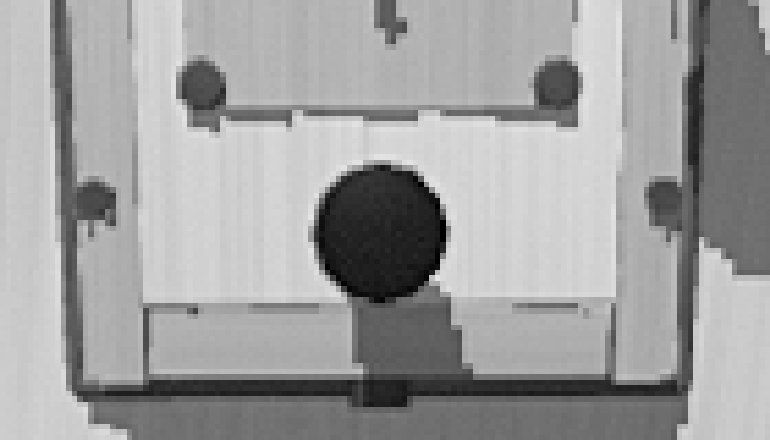

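Shuttle front is flush against the bar, no gap. Now one automatic measurement of both brass studs from a better vantage.

servo_tool:
  plan: [0.7, 0, 0, 0, 0, 0, 1, 0.7, 0, 0, 0, 0, 0, 1, 0, 0, 0, 0, 0, 0, 1, 0, 0, 0, 0, 0, 0, 1]

```text
t: 11.5
ee_pos: [571.8, 117.1, 280.4]
ee_rot: [0.674, 0.739, 0.0, -0.001]
ft_force: [-0.4, -1.3, -0.8]
gripper_width: 93.0
grasp_force: 0.0
```

```bash
python3 - <<'E'
from h import *
import pickle
c=cam('wrist','w5');pickle.dump(c,open('w5.pkl','wb'))
o=telemetry.get_obs();print(o['ee_pos'],(-c['Rm'].T@c['t']).round(1),o['qpos'].round(2))
pr=proj(c,[[569.4,165.2,53],[561.6,248.8,53],[573.3,121,107]]);print(pr.round(1))
im=c['color'].astype(int);m=((im[:,:,2]-im[:,:,0])>60).astype(np.uint8)
n,l,s,ce=cv2.connectedComponentsWithStats(m)
for i in range(1,n):
    if 250<ce[i][0]<400 and ce[i][1]<240:
        ys,xs=np.where(l==i);print(s[i].tolist(),ce[i].round(1),[(y,xs[ys==y].min(),xs[ys==y].max()) for y in np.unique(ys)])
E
```

```text
[571.85752893 116.57488111 280.4181505 ] [565.7 193.1 429.6] [0.12 0.37 1.51 0.   1.26 0.03]
[[323.8 125.9]
 [323.7  37. ]
 [323.7 179.7]]
[321, 35, 5, 7, 24] [322.9  37.9] [(np.int64(35), np.int64(323), np.int64(323)), (np.int64(36), np.int64(321), np.int64(324)), (np.int64(37), np.int64(321), np.int64(325)), (np.int64(38), np.int64(321), np.int64(325)), (np.int64(39), np.int64(321), np.int64(325)), (np.int64(40), np.int64(322), np.int64(324)), (np.int64(41), np.int64(323), np.int64(323))]
[321, 124, 5, 5, 21] [323.2 126.1] [(np.int64(124), np.int64(322), np.int64(324)), (np.int64(125), np.int64(322), np.int64(325)), (np.int64(126), np.int64(321), np.int64(325)), (np.int64(127), np.int64(321), np.int64(325)), (np.int64(128), np.int64(322), np.int64(325))]
```

servo_tool:
  plan: [-0.84, -0.175, 0, 0, 0, 0, 1, -0.84, -0.175, 0, 0, 0, 0, 1, -0.84, -0.175, 0, 0, 0, 0, 1, -0.84, -0.175, 0, 0, 0, 0, 1, -0.84, -0.175, 0, 0, 0, 0, 1, -0.84, -0.175, 0, 0, 0, 0, 1, -0.84, -0.175, 0, 0, 0, 0, 1, -0.84, -0.175, 0, 0, 0, 0, 1, -0.84, -0.175, 0, 0, 0, 0, 1, -0.84, -0.175, 0, 0, 0, 0, 1, 0, 0, 0, 0, 0, 0, 1]

```text
t: 12.65
ee_pos: [520.8, -314.2, 280.1]
ee_rot: [0.676, 0.737, -0.0, -0.0]
ft_force: [0.6, 0.0, -1.6]
gripper_width: 93.0
grasp_force: 0.0
```

servo_tool:
  plan: [0, 0, 0, 0, 0, 1, 1, 0, 0, 0, 0, 0, 1, 1, 0, 0, 0, 0, 0, 1, 1, 0, 0, 0, 0, 0, 0.08, 1, 0, 0, 0, 0, 0, 0, 1, 0, 0, 0, 0, 0, 0, 1]

```text
t: 13.25
ee_pos: [522.5, -308.9, 280.6]
ee_rot: [0.783, 0.621, 0.0, -0.0]
ft_force: [-0.8, 0.2, -0.8]
gripper_width: 92.9
grasp_force: 0.0
```

```bash
cat > g.py <<'E'
from h import *
import sys
v=list(map(float,sys.argv[1:]))  # target x y z yaw(deg of tool x)
o=telemetry.get_obs();M=R.from_quat(o['ee_rot']).as_matrix()
print(o['ee_pos'].round(1),'yaw',np.degrees(np.arctan2(M[1,0],M[0,0])).round(2),'tilt',M[:,2].round(4),'shift/50',(M.T@(np.array(v[:3])-o['ee_pos'])/50).round(3))
a=np.radians(v[3]);T=np.array([[np.cos(a),np.sin(a),0],[np.sin(a),-np.cos(a),0],[0,0,-1]])
print('turn/6',(np.degrees(R.from_matrix(M.T@T).as_rotvec())/6).round(3))
E
python3 g.py 522 -310.5 100 76.6
python3 - <<'E'
from h import *
import pickle
c=pickle.load(open('w5.pkl','rb'))
a,b=at(c,(323.3,126.1),53),at(c,(323,37.6),53);d=(b-a)[:2];print(a,b,(a+b)/2,np.linalg.norm(d),np.degrees(np.arctan2(d[1],d[0])))
E
```

```text
[ 522.5 -308.9  280.6] yaw 76.84 tilt [-0.e+00  2.e-04 -1.e+00] shift/50 [-3.500e-02 -2.000e-03  3.612e+00]
turn/6 [-0.001 -0.002  0.039]
[568.96193259 164.9121138   53.        ] [560.99011864 248.23554818  53.        ] [564.97602561 206.57383099  53.        ] 83.70390991191847 95.46503274724019
```

servo_tool:
  plan: [-0.035, 0, 0.6, 0, 0, 0.04, 1, 0, 0, 0.6, 0, 0, 0, 1, 0, 0, 0.6, 0, 0, 0, 1, 0, 0, 0.6, 0, 0, 0, 1, 0, 0, 0.6, 0, 0, 0, 1, 0, 0, 0.6, 0, 0, 0, 1, 0, 0, 0.4, 0, 0, 0, 1, 0, 0, 0, 0, 0, 0, 1, 0, 0, 0, 0, 0, 0, 1]

```text
t: 14.15
ee_pos: [522.5, -310.6, 81.2]
ee_rot: [0.785, 0.619, 0.0, 0.0]
ft_force: [0.4, -0.5, 0.4]
gripper_width: 93.2
grasp_force: 0.0
```

```bash
python3 g.py 522 -310.5 51 76.6; python3 - <<'E'
from h import *
import pickle
c=cam('wrist','w6');pickle.dump(c,open('w6.pkl','wb'))
d=np.array([np.cos(np.radians(76.6)),np.sin(np.radians(76.6))]);p=np.array([522,-310.5])
im=c['color'].copy()
for s in(42,-42):
    u=proj(c,[[*(p+s*d),31]])[0];print(u.round(1))
    cv2.drawMarker(im,(int(u[0]),int(u[1])),(0,0,255),cv2.MARKER_CROSS,9,1)
cv2.imwrite('pics/w6m.png',im)
E
```

```text
[ 522.5 -310.6   81.2] yaw 76.53 tilt [ 2.e-04 -1.e-04 -1.e+00] shift/50 [-0.    -0.01   0.604]
turn/6 [ 0.002  0.    -0.012]
[320.1 161.6]
[320.5 295.4]
```

View pics/w6m.png

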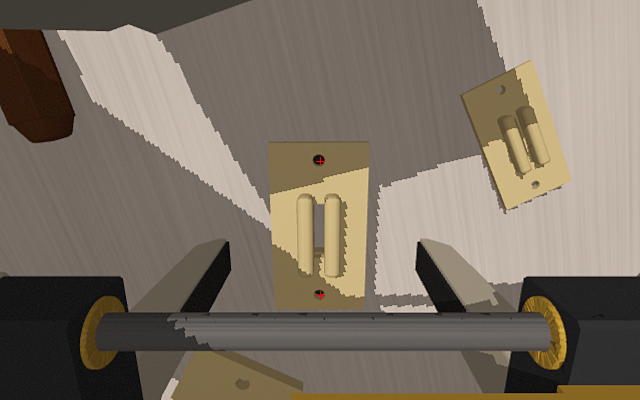

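Predicted hole marks coincide with the actual holes (318.5,160) and (319.5,294); nothing near the fingers. Descend and grip.

servo_tool:
  plan: [0, -0.01, 0.3, 0, 0, 0, 1, 0, 0, 0.2, 0, 0, 0, 1, 0, 0, 0.1, 0, 0, 0, 1, 0, 0, 0, 0, 0, 0, 1, 0, 0, 0, 0, 0, 0, 1]

```text
t: 14.7
ee_pos: [521.9, -310.3, 50.6]
ee_rot: [0.785, 0.619, -0.0, -0.0]
ft_force: [0.9, -0.9, -0.5]
gripper_width: 93.1
grasp_force: 0.0
```

servo_tool:
  plan: [0, 0, 0, 0, 0, 0, -1, 0, 0, 0, 0, 0, 0, -1, 0, 0, 0, 0, 0, 0, -1, 0, 0, 0, 0, 0, 0, -1, 0, 0, 0, 0, 0, 0, -1, 0, 0, 0, 0, 0, 0, -1, 0, 0, 0, 0, 0, 0, -1, 0, 0, 0, 0, 0, 0, -1, 0, 0, 0, 0, 0, 0, -1, 0, 0, 0, 0, 0, 0, -1, 0, 0, 0, 0, 0, 0, -1, 0, 0, 0, 0, 0, 0, -1]
  squeeze: 15

```text
t: 15.9
ee_pos: [521.7, -310.3, 50.6]
ee_rot: [0.785, 0.619, -0.0, -0.0]
ft_force: [-0.4, 0.0, 0.1]
gripper_width: 23.9
grasp_force: 15.0
```

servo_tool:
  plan: [0, 0, -0.1, 0, 0, 0, -1, 0, 0, -0.2, 0, 0, 0, -1, 0, 0, -0.4, 0, 0, 0, -1, 0, 0, -0.6, 0, 0, 0, -1, 0, 0, -0.6, 0, 0, 0, -1, 0, 0, -0.6, 0, 0, 0, -1, 0, 0, -0.6, 0, 0, 0, -1, 0, 0, -0.6, 0, 0, 0, -1, 0, 0, -0.6, 0, 0, 0, -1, 0, 0, -0.3, 0, 0, 0, -1, 0, 0, 0, 0, 0, 0, -1, 0, 0, 0, 0, 0, 0, -1]

```text
t: 17.1
ee_pos: [521.5, -310.1, 280.4]
ee_rot: [0.785, 0.619, -0.0, -0.0]
ft_force: [-0.1, 0.3, -1.8]
gripper_width: 24.1
grasp_force: 15.0
```

```bash
python3 g.py 565 206.6 280 95.46; python3 - <<'E'
from h import *
c=cam('wrist','w7')
o=telemetry.get_obs();M=R.from_quat(o['ee_rot']).as_matrix()
import pickle;pickle.dump((c,o),open('w7.pkl','wb'))
im=c['color'].copy()
g=cv2.cvtColor(im,cv2.COLOR_BGR2GRAY)
for s in(42,-42):
    u=proj(c,o['ee_pos']+M@[s,0,19.6])[0];print(u.round(1)); x,y=u.round().astype(int)
    w=g[y-12:y+13,x-14:x+15].astype(float); t=w.min()+25; ys,xs=np.where(w<t);print(w.min(),len(xs),xs.mean()+x-14,ys.mean()+y-12,[xs.min()+x-14,xs.max()+x-14,ys.min()+y-12,ys.max()+y-12])
E
```

```text
[ 521.5 -310.1  280.4] yaw 76.49 tilt [-2.e-04  1.e-04 -1.e+00] shift/50 [ 1.0251e+01 -1.5700e+00  8.0000e-03]
turn/6 [-2.000e-03 -1.000e-03 -3.162e+00]
[320.5 172.2]
79.0 6 318.1666666666667 175.5 [np.int64(317), np.int64(320), np.int64(174), np.int64(177)]
[320.7 324.4]
26.0 19 320.89473684210526 313.42105263157896 [np.int64(315), np.int64(331), np.int64(313), np.int64(315)]
```

```bash
python3 - <<'E'
from h import *
import pickle
c=pickle.load(open('w6.pkl','rb'));g=cv2.cvtColor(c['color'],cv2.COLOR_BGR2GRAY)
P=[]
for x,y in((319,160),(320,294)):
    w=g[y-9:y+10,x-9:x+10]; ys,xs=np.where(w<60);u=(xs.mean()+x-9,ys.mean()+y-9);print(len(xs),u);P.append(at(c,u,31)[:2])
d=P[0]-P[1];print(P,np.mean(P,0),np.linalg.norm(d),np.degrees(np.arctan2(d[1],d[0])))
c,o=pickle.load(open('w7.pkl','rb'));g=cv2.cvtColor(c['color'],cv2.COLOR_BGR2GRAY)
print(g[140:185,345].tolist());print(g[158:192,310:330].tolist())
E
```

```text
91 (np.float64(318.3626373626374), np.float64(159.3956043956044))
29 (np.float64(318.8965517241379), np.float64(291.8965517241379))
[array([ 531.08911867, -268.21642204]), array([ 511.89954342, -348.73515122])] [ 521.49433104 -308.47578663] 82.77382162460054 76.5950790104753
[84, 84, 81, 99, 113, 112, 110, 108, 112, 129, 155, 182, 187, 185, 185, 186, 185, 186, 186, 186, 185, 184, 185, 185, 185, 185, 185, 185, 185, 186, 185, 185, 185, 184, 185, 185, 185, 185, 186, 185, 185, 186, 185, 186, 186]
[[187, 187, 186, 186, 186, 184, 185, 185, 185, 186, 186, 186, 186, 186, 186, 185, 186, 185, 186, 185], [186, 187, 187, 186, 187, 186, 185, 186, 185, 186, 185, 185, 185, 187, 186, 185, 184, 185, 185, 184], [185, 186, 187, 186, 186, 186, 186, 187, 185, 186, 186, 185, 185, 185, 186, 186, 185, 186, 186, 185], [186, 187, 186, 186, 187, 186, 186, 185, 185, 185, 185, 186, 185, 186, 185, 186, 185, 186, 186, 186], [186, 187, 185, 187, 186, 184, 187, 185, 186, 184, 186, 186, 185, 185, 186, 186, 186, 186, 186, 185], [187, 185, 186, 186, 186, 186, 185, 186, 186, 186, 186, 184, 185, 185, 186, 186, 184, 186, 
[... 2161 characters left out ...]
6, 185, 187, 184, 185, 184, 186, 185, 185, 185, 185, 186, 185, 185, 185, 185, 184, 184], [185, 186, 185, 186, 185, 185, 186, 185, 184, 185, 184, 185, 186, 185, 184, 184, 185, 185, 185, 186], [186, 185, 185, 185, 186, 185, 185, 185, 184, 186, 185, 186, 185, 184, 183, 186, 184, 185, 185, 185], [186, 186, 185, 186, 185, 185, 185, 184, 185, 184, 184, 185, 185, 185, 185, 186, 185, 185, 185, 184], [184, 186, 186, 186, 187, 185, 184, 185, 185, 185, 185, 186, 184, 185, 185, 185, 185, 185, 185, 184], [186, 186, 184, 186, 185, 184, 185, 186, 185, 185, 185, 185, 184, 184, 184, 184, 184, 186, 185, 185], [186, 186, 186, 186, 185, 185, 184, 185, 185, 184, 185, 185, 184, 186, 186, 185, 186, 184, 184, 184]]
```

```bash
python3 - <<'E'
from h import *
import pickle
c,o=pickle.load(open('w7.pkl','rb'));M=R.from_quat(o['ee_rot']).as_matrix()
pr=lambda x,y,z:proj(c,o['ee_pos']+M@[x,y,z])[0].round(1)
for s in(0,1,2): print(s,'edge top',pr(52+s,13,19.6),'edge bot',pr(52+s,13,25.6),'hole',pr(42+s,0,19.6),'hole near side',pr(38.5+s,0,19.6),pr(38.5+s,0,25.6),'lip far',pr(24+s,10,5.6))
print('sides',pr(40,-28,19.6),pr(40,28,19.6))
g=cv2.cvtColor(c['color'],cv2.COLOR_BGR2GRAY)
print(g[176,255:285].tolist(),g[176,360:390].tolist())
E
python3 g.py 565 206.6 280 95.46
```

```text
0 edge top [348.1 151.3] edge bot [347.2 149.5] hole [320.5 172.2] hole near side [320.5 179.3] [320.5 176.7] lip far [342.4 217.3]
1 edge top [348.1 149.2] edge bot [347.3 147.4] hole [320.5 170.1] hole near side [320.5 177.3] [320.5 174.7] lip far [342.4 215.2]
2 edge top [348.2 147. ] edge bot [347.3 145.4] hole [320.5 168.1] hole near side [320.5 175.3] [320.5 172.7] lip far [342.5 213.1]
sides [262.1 176.3] [378.8 176.3]
[109, 108, 102, 93, 186, 196, 186, 184, 185, 187, 187, 186, 186, 185, 187, 186, 186, 185, 186, 186, 186, 186, 185, 186, 185, 187, 186, 187, 186, 186] [185, 185, 186, 185, 186, 186, 185, 186, 185, 187, 186, 185, 185, 186, 185, 185, 185, 186, 186, 186, 184, 185, 186, 187, 188, 187, 185, 187, 186, 182]
[ 521.4 -310.   279.7] yaw 76.49 tilt [-1.2e-03  8.0e-04 -1.0e+00] shift/50 [ 1.025e+01 -1.567e+00  2.000e-03]
turn/6 [-0.012 -0.007 -3.162]
```

servo_tool:
  plan: [0, 0, 0, 0, 0, -0.6, -1, 0, 0, 0, 0, 0, -0.7, -1, 0, 0, 0, 0, 0, -0.7, -1, 0, 0, 0, 0, 0, -0.7, -1, 0, 0, 0, 0, 0, -0.46, -1, 0, 0, 0, 0, 0, 0, -1]

```text
t: 17.75
ee_pos: [521.4, -310.1, 279.3]
ee_rot: [0.672, 0.74, -0.0, -0.001]
ft_force: [0.2, -0.8, -0.8]
gripper_width: 24.1
grasp_force: 15.0
```

servo_tool:
  plan: [0.3, 0.05, 0, 0, 0, 0, -1, 0.6, 0.11, 0, 0, 0, 0, -1, 0.7, 0.13, 0, 0, 0, 0, -1, 0.7, 0.13, 0, 0, 0, 0, -1, 0.7, 0.13, 0, 0, 0, 0, -1, 0.7, 0.13, 0, 0, 0, 0, -1, 0.7, 0.13, 0, 0, 0, 0, -1, 0.7, 0.13, 0, 0, 0, 0, -1, 0.7, 0.13, 0, 0, 0, 0, -1, 0.7, 0.13, 0, 0, 0, 0, -1, 0.7, 0.13, 0, 0, 0, 0, -1, 0.7, 0.13, 0, 0, 0, 0, -1]

```text
t: 18.95
ee_pos: [556.2, 92.2, 280.3]
ee_rot: [0.673, 0.74, -0.0, -0.0]
ft_force: [0.4, -0.3, -1.3]
gripper_width: 24.0
grasp_force: 15.0
```

servo_tool:
  plan: [0.7, 0.13, 0, 0, 0, 0, -1, 0.6, 0.11, 0, 0, 0, 0, -1, 0.3, 0.05, 0, 0, 0, 0, -1, 0, 0, 0, 0, 0, 0, -1, 0, 0, 0, 0, 0, 0, -1]

```text
t: 19.45
ee_pos: [563.5, 170.4, 280.4]
ee_rot: [0.673, 0.74, -0.0, -0.0]
ft_force: [-0.1, 0.1, -0.8]
gripper_width: 23.7
grasp_force: 15.0
```

```bash
python3 g.py 565.1 205.9 150 95.46
```

```text
[563.5 170.4 280.4] yaw 95.43 tilt [-5.e-04 -4.e-04 -1.e+00] shift/50 [0.704 0.1   2.608]
turn/6 [-0.005  0.004 -0.005]
```

Now go above the seat and down to 150 mm, then check the bezel in the hand.

servo_tool:
  plan: [0.35, 0.05, 0, 0, 0, 0, -1, 0.354, 0.05, 0, 0, 0, 0, -1, 0, 0, 0.3, 0, 0, 0, -1, 0, 0, 0.5, 0, 0, 0, -1, 0, 0, 0.5, 0, 0, 0, -1, 0, 0, 0.5, 0, 0, 0, -1, 0, 0, 0.5, 0, 0, 0, -1, 0, 0, 0.3, 0, 0, 0, -1, 0, 0, 0, 0, 0, 0, -1, 0, 0, 0, 0, 0, 0, -1]

```text
t: 20.45
ee_pos: [565.9, 206.7, 151.4]
ee_rot: [0.673, 0.74, 0.0, 0.0]
ft_force: [-0.7, 0.0, -1.8]
gripper_width: 23.7
grasp_force: 15.0
```

```bash
python3 g.py 565.1 205.9 88.6 95.46; python3 - <<'E'
from h import *
import pickle
c=cam('wrist','w8');o=telemetry.get_obs();pickle.dump((c,o),open('w8.pkl','wb'))
M=R.from_quat(o['ee_rot']).as_matrix();im=c['color'].copy()
a=cv2.resize(im[100:340,200:440],None,fx=2.5,fy=2.5,interpolation=cv2.INTER_CUBIC)
def mk(p,col):
    u=proj(c,p)[0];v=(int((u[0]-199.5)*2.5-.5),int((u[1]-99.5)*2.5-.5));cv2.drawMarker(a,v,col,cv2.MARKER_CROSS,10,1);print(u.round(1))
for s in(-42,42): mk(o['ee_pos']+M@[.7+s,0,19.6],(0,0,255))
for x in(-52,52):
    for y in(-28,28): mk(o['ee_pos']+M@[.7+x,y,19.6],(255,0,0))
for p in([568.96,164.9,53],[561,248.2,53]): mk(p,(0,255,0))
s=cam('scene','s8');pickle.dump(s,open('s8.pkl','wb'))
W=np.zeros((600,800,3),np.uint8);W[:,:600]=a
W[:400,600:]=cv2.resize(s['color'][110:210,345:395],None,fx=4,fy=4,interpolation=cv2.INTER_CUBIC)
cv2.imwrite('pics/f8.png',W)
E
```

```text
[565.9 206.7 151.4] yaw 95.44 tilt [ 7.e-04  3.e-04 -1.e+00] shift/50 [-0.015 -0.019  1.255]
turn/6 [ 0.007 -0.002 -0.003]
[321.3 324.3]
[321.2 170.8]
[270.1 340.2]
[372.6 340.2]
[261.2 149.7]
[381.2 149.8]
[320.  260.9]
[319.7 149.4]
```

View pics/f8.png

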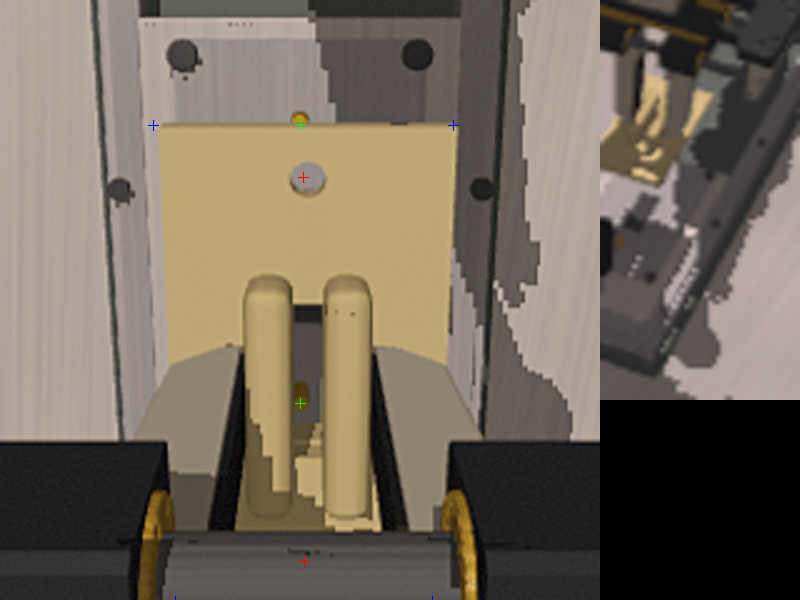

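Hole centre at crop (307.5,178), stud tips on column 300: bezel needs about 1.5 mm toward −tool y; far edge agrees with my lengthwise estimate. Level and lips up. Going down with the correction.

servo_tool:
  plan: [-0.014, -0.031, 0.2, 0, 0, 0, -1, 0, 0, 0.3, 0, 0, 0, -1, 0, 0, 0.3, 0, 0, 0, -1, 0, 0, 0.2, 0, 0, 0, -1, 0, 0, 0.1, 0, 0, 0, -1, 0, 0, 0, 0, 0, 0, -1]

```text
t: 21.15
ee_pos: [563.7, 205.4, 94.6]
ee_rot: [0.673, 0.74, -0.001, -0.0]
ft_force: [0.0, -0.3, -1.0]
gripper_width: 23.9
grasp_force: 15.0
```

servo_tool:
  plan: [0, 0, 0.1, 0, 0, 0, -1, 0, 0, 0, 0, 0, 0, -1, 0, 0, 0, 0, 0, 0, -1]

```text
t: 21.45
ee_pos: [564.1, 205.6, 90.9]
ee_rot: [0.673, 0.74, 0.0, 0.0]
ft_force: [0.1, -0.5, -1.3]
gripper_width: 23.6
grasp_force: 15.0
```

servo_tool:
  plan: [0, 0, 0, 0, 0, 0, -1]

```text
t: 21.55
ee_pos: [564.2, 205.6, 91.0]
ee_rot: [0.673, 0.74, 0.0, 0.0]
ft_force: [-0.2, -0.3, -0.8]
gripper_width: 23.8
grasp_force: 15.0
```

```bash
python3 g.py 564.4 205.8 88.6 95.46; python3 - <<'E'
from h import *
import pickle
P=[]
for i in range(5):
    c=cam('wrist','w9') ; o=telemetry.get_obs();P.append(np.r_[o['ee_pos'],-c['Rm'].T@c['t']])
print(np.array(P).round(1))
M=R.from_quat(o['ee_rot']).as_matrix();im=c['color']
for s in(-42,42): print('stud',proj(c,[565+s*-.0951,206.6+s*.9955,53]).round(1))
print('pred bezel hole',proj(c,[565+42*-.0951,206.6+42*.9955,np.mean(P,0)[2]-19.6]).round(1),'edge',proj(c,[565+52*-.0951,206.6+52*.9955,np.mean(P,0)[2]-19.6]).round(1))
g=cv2.cvtColor(im,cv2.COLOR_BGR2GRAY).astype(int)
hs=im[:,:,2].astype(int)-im[:,:,0]
r=hs[172]; print('hole row172',r[305:340].tolist());print('col322',hs[140:190,322].tolist());print('row155',r.shape,[int(x) for x in hs[155,250:275]],[int(x) for x in hs[155,370:395]])
E
```

```text
[564.2 205.6  91. ] yaw 95.45 tilt [ 6.e-04  2.e-04 -1.e+00] shift/50 [0.003 0.005 0.047]
turn/6 [ 0.005 -0.001 -0.002]
[[564.2 205.6  91.  557.7 281.7 240.1]
 [564.1 205.6  90.9 557.6 281.7 240.1]
 [564.1 205.5  90.8 557.6 281.7 240. ]
 [564.1 205.5  90.8 557.6 281.7 240. ]
 [564.1 205.5  90.8 557.6 281.7 239.9]]
stud [[322.7 304.6]]
stud [[322.8 163.2]]
pred bezel hole [[322.8 170. ]] edge [[322.8 149. ]]
hole row172 [74, 73, 75, 75, 73, 74, 75, 74, 74, 75, 69, 35, 7, 8, 12, 9, 11, 13, 8, 10, 9, 9, 9, 5, 26, 71, 75, 74, 74, 74, 74, 73, 74, 73, 75]
col322 [18, 16, 17, 17, 17, 17, 17, 14, 20, 49, 71, 75, 74, 73, 74, 72, 74, 76, 74, 73, 74, 75, 73, 73, 77, 77, 89, 87, 35, 10, 10, 11, 13, 10, 9, 4, 43, 63, 67, 72, 74, 75, 72, 75, 75, 74, 74, 75, 73, 75]
row155 (640,) [24, 25, 25, 23, 23, 23, 25, 21, 17, 15, 16, 16, 10, 54, 76, 75, 73, 74, 73, 74, 74, 73, 76, 73, 74] [50, 50, 51, 51, 49, 52, 51, 51, 49, 50, 51, 53, 38, 13, 7, 10, 10, 10, 15, 16, 16, 17, 17, 17, 18]
```

Aligned within a few tenths of a millimetre: hole centre column 322.5 vs. stud 322.8, edge row 149.2 vs. 149. Last 2 mm down, then hand in.

servo_tool:
  plan: [0, 0.003, 0.022, 0, 0, 0, -1, 0, 0, 0.022, 0, 0, 0, -1, 0, 0, 0, 0, 0, 0, -1, 0, 0, 0, 0, 0, 0, -1, 0, 0, 0, 0, 0, 0, -1]

```text
t: 22.3
ee_pos: [564.2, 205.5, 88.4]
ee_rot: [0.673, 0.74, -0.0, -0.0]
ft_force: [0.3, -0.8, -1.6]
gripper_width: 23.6
grasp_force: 15.0
```

```bash
python3 g.py 564.2 205.8 88.6 95.46; python3 -c "
from h import *
o=telemetry.get_obs()
ok=abs(o['ee_pos'][2]-88.6)<1.5 and o['grasp_force']>10 and np.linalg.norm(o['ft_force'])<4
print(ok,o['ft_force'],o['gripper_width'])
if ok: print(order.hand_in())"
```

```text
[564.2 205.5  88.4] yaw 95.44 tilt [-0. -0. -1.] shift/50 [ 0.005  0.001 -0.004]
turn/6 [-0.     0.    -0.003]
True [ 0.28154806 -0.82214218 -1.55369076] 23.612566360338757
the job is handed in; nothing more can be done
None
```

The job is handed in at 22.3 s: the shuttle is hard against its loading stop, and the bezel is held level, lips up, its holes over the two studs to within about 0.5 mm by camera and the flange about 10 mm above the stud tips.

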